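# Lay a tape roll flat where a jar is in the way

### The job

The roll of masking tape stands on its edge and could roll off the bench, and the jar with the yellow lid stands where it should lie. Without gripping or lifting anything, first push the jar aside along the bench, keeping it upright, until the place in front of the roll is clear while the roll still stands; then push the roll over towards the place where the jar stood, so that it lies flat on the bench right there and not on the jar. Push gently and leave the other things alone.

Things in the scene. Friction and masses are not known exactly. Their poses are not given: they have to be found in the camera images.
- tape: roll of beige masking tape, ring 109 mm outer, 72 mm inner diameter, 24 mm wide, 0.12-0.24 kg, loose, on its edge. Origin: centre of the flat face towards the jar, about 54 mm up. z axis: along the ring's axis from that face to the other, level, pointing away from the jar; straight up once laid as asked. Rolls if pushed along its edge; pushed some 13 degrees over, it topples by itself.
- tape_landing (a point): point on the axis of the roll, 55 mm in front of the face that looks towards the jar (moves with the roll). While the roll stands, the point on the bench straight below it is where the centre of the roll will come to lie, so a disc 109 mm across about it must be clear.
- jar: clear plastic specimen jar with cotton wool in it and a yellow lid, 59 mm tall, body 44 mm and lid 51 mm in diameter, 0.055 to 0.11 kg, loose, upright, standing in front of the roll. Origin: centre of its underside, z axis up.
- banana: bystander: banana lying on the right, 78x194x49 mm, loose. Origin: underside, near its middle.
- jar_open: bystander: clear jar without a lid, standing on the right, 46 mm wide, 55 mm tall, loose. Origin: centre of its underside.
- spool: bystander: spool of blue thread standing on the left, 27 mm wide, 32 mm tall, loose. Origin: underside, 14 mm from the spool's axis, on the side where the thread end lies.
- scissors: bystander: scissors with blue handles lying on the left, 52x150x8 mm, loose. Origin: underside, near the middle.
Mind the look-alikes: they are no part of the job. Several things look just like the jar: the one meant starts farthest from the robot's base.

How it is judged:
By the outcome, as a careful person would: the job done as asked, in the order asked, and still so for the second after the job is handed in, with the robot touching nothing.
It also fails if it takes over 48 s, if anything falls off the work surface, if the arm or the gripper's body presses on something with over 40 N, if the wrist force passes 120 N, or if a joint passes its speed limit or range.

### The arm

A 6-joint arm with a two-finger parallel gripper is mounted at the origin on a cart in front of the work surface, level with it; the furniture and walls round the work are solid. World frame = base frame: x ahead of the robot, y to its left, z up, the work surface at z = 0. Lengths are in mm, angles in rad, forces in N, time in s.
With the tool pointing down it reaches from about 400 to 925 mm from the base axis. Payload 12.5 kg.
Tool frame: the origin (TCP) lies at the very end of the fingers, on their centre line; the grasp point (between the pads) lies 19 mm behind it; z points along the fingers, y is the line along which they close (so a half turn about z gives the same grasp; the last joint's range is limited). The gripper opens to 95 mm and grips with 3 to 60 N. Pads are 20 mm wide; open, the fingers measure 119 mm over their backs; the gripper's body (75 mm by 180 mm) begins 59 mm behind the grasp point.
Start: joints at [1.211, 0.491, 1.559, -0, 1.092, -0.106], TCP at [156.91, 605.004, 183.361] pointing down, gripper open.
Joint ranges: [-3.1, 3.1], [-0.84, 2.19], [0.05, 2.79], [-1.13, 4.28], [0.06, 2.93], [-2.69, 2.69]. Speed limits (rad/s): [2.22, 2.22, 2.79, 3.14, 3.14, 3.14].

### API

Orientations are given as [roll, pitch, yaw] about the fixed x, y, z axes, in that order (R = Rz(yaw) Ry(pitch) Rx(roll)).
In Python, from cell import * gives the robot as it stands.
- The arm moves only by the tool jog_arm, never from a script. Its argument "targets" is a list of rows, each an object with "turn": the turn, a rotation vector about the world's x, y, z in degrees, a list of three; "slide": the shift along the world's x, y, z in mm, a list of three; "claw": the opening in per cent of the stroke, from 0 (shut) to 100 (fully open). In form: [{"turn": [wx, wy, wz], "slide": [x, y, z], "claw": claw}, ...]. A call has 1 to 5 rows; each row shifts and turns the commanded pose from where the row before left it; what a row does not reach is not made up. A row lasts 1/8 s, in which the tool goes at most 62.5 mm and 10.7 degrees, less where a joint would pass 70% of its speed; a pose out of reach is approached as far as the arm can. A call with a gripper value outside its range is refused whole. The fingers move at their own pace and stop on an object; the grip force is fixed at half the most. Time passes only in rows, so rows that do not move let the fingers close. It gives the time, the measured TCP pose, the force, the opening and the grip force at its end, in the units of the state.
- state(): the state, without advancing time (a new reading comes with each control period).
- read_camera(name): name is "side" or "top"; returns a dict with "frame" (420x560x3 uint8, blue, green, red), "mtx" (3x3 intrinsics, pixels), "R" (3x3) and "t" (3): a world point X has camera coordinates R X + t. Camera axes: x right, y down, z forward; pixel columns grow to the right and rows downward; lengths in mm; the calibration is good to about 2 mm. A picture is of the moment at which its call begins. There is no depth.
- job_done(): hands the job in; it is judged then, once.
Trained networks look in the newest picture that a camera, given by its name, has taken for a name from the list of things; names that differ only in an ending like _2 or _b are one class to them, and where a whole thing is asked for, a point or a joint stands for the part that bears it (a point fixed in the world has none). Each returns a list of dicts, best first, with "conf" (0 to 1); they miss things now and then, are a little off and sometimes report something else, mostly with a low value. They report only what shows in the picture. A call takes as long as a camera call. They do not tell look-alikes from the thing itself.
- look_for(query, camera): "xy" ([column, row] in pixels, amid what is visible of it).
The state is a dict: "t": time; "joints": joint angles; "qvel": joint speeds; "tau": joint torques, N m; "eef_pos": TCP position; "tcp_rot": TCP orientation; "ft_force": force on the tool from outside, world axes, zero at the start; "moment": the same for the moment, N m; "opening": opening from 0.0 (shut) to 1.0 (fully open); "grip_force": force on a finger pad.
Only numpy, scipy, OpenCV 4.12 (cv2) and the standard library are available. Lean on these libraries where they do the work, as an engineer would, in place of code of your own. Each camera call takes 0.05 s, during which the arm holds its last target. There are 200 camera calls.

## Working session

There is one attempt and no reset: what is moved stays moved. The work goes in short steps, Python scripts to look and compute and a tool call to move; the robot and the scene stay as the last step left them, time stands still between calls to the robot, and variables do not carry over. Pictures are saved under pics/ and viewed, at most 10 in all, crops included, and the job is handed in when it is done.

Besides the shell and the picture viewer there is one more tool, called after ">>>" by a JSON object that holds its "op" and its "data". jog_arm: Moves the arm, as the interface text tells. Its arguments: {"type":"object","properties":{"targets":{"type":"array","items":{"type":"object","properties":{"turn":{"type":"array","items":{"type":"number"}},"slide":{"type":"array","items":{"type":"number"}},"claw":{"type":"number"}}}}},"required":["targets"]}

```bash
mkdir -p pics; cat > h.py <<'E'
from cell import *
import numpy as np, cv2
def ray(c,uv):
    d=c["R"].T@np.linalg.inv(c["mtx"])@np.array([uv[0],uv[1],1.]); o=-c["R"].T@c["t"]; return o,d/np.linalg.norm(d)
def onz(c,uv,z):
    o,d=ray(c,uv); return (o+d*(z-o[2])/d[2]).round(0)
def proj(c,X):
    p=c["mtx"]@(c["R"]@np.array(X,float)+c["t"]); return p[:2]/p[2]
E
python3 - <<'E'
from h import *
for n in("top","side"):
    c=read_camera(n); cv2.imwrite(f"pics/{n}0.png",c["frame"]); print(n,-c["R"].T@c["t"])
    for q,z in(("tape",54),("jar",30),("banana",20),("jar_open",27),("spool",16),("scissors",4)):
        for d in look_for(q,n):
            if d["conf"]>.25: print(n,q,np.round(d["xy"]),round(d["conf"],2),onz(c,d["xy"],z))
E
```

```text
top [ 214.28587351  -13.28690782 1526.26474398]
top tape [278. 178.] 0.67 [556. -40.  54.]
top jar [300. 195.] 0.72 [ 505. -106.   30.]
top jar [338. 240.] 0.64 [ 361. -216.   30.]
top jar [314. 234.] 0.48 [ 382. -146.   30.]
top banana [405. 170.] 0.55 [ 578. -442.   20.]
top scissors [122. 229.] 0.8 [416. 453.   4.]
side [  144.52124306 -1047.09106965  1019.94869057]
side tape [287. 210.] 0.86 [554. -35.  54.]
side jar [247. 266.] 0.63 [ 363. -207.   30.]
side jar [276. 230.] 0.62 [496. -90.  30.]
side jar [247. 246.] 0.61 [ 387. -129.   30.]
side banana [350. 310.] 0.68 [ 583. -442.   20.]
side jar_open [280. 302.] 0.6 [ 410. -358.   27.]
side spool [270. 139.] 0.58 [658. 445.  16.]
side scissors [207. 149.] 0.66 [400. 480.   4.]
```

View pics/top0.png

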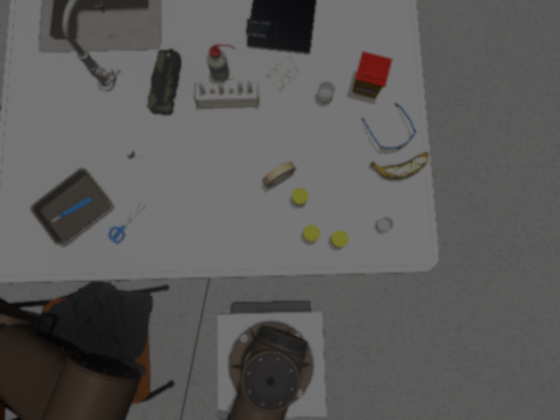

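View pics/side0.png

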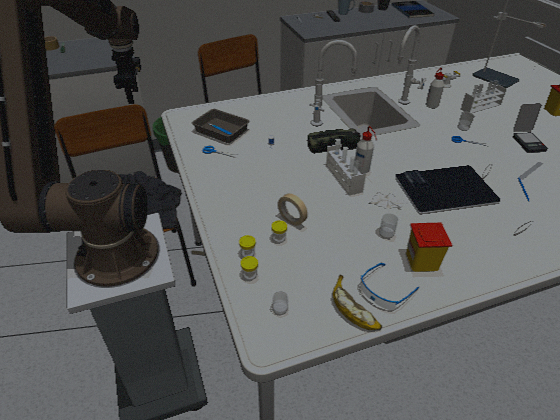

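The top view shows three jars with yellow lids: A at (300,196), B at (311,233) and C at (339,240). A is about 510 mm from the base, B about 405 and C about 420. A is the farthest and stands in front of the roll at (278,175), so A is the jar meant. I'll confirm that in a crop and fit the poses.

```bash
cat > fit.py <<'E'
from h import *
from scipy.optimize import minimize
def views(): return {n:read_camera(n) for n in("top","side")}
def mask(c,lo,hi,ctr,r):
    h=cv2.cvtColor(c["frame"],cv2.COLOR_BGR2HSV); m=cv2.inRange(h,np.array(lo),np.array(hi)); k=np.zeros_like(m)
    cv2.circle(k,tuple(int(v) for v in ctr),r,255,-1); return m&k
a=np.linspace(0,2*np.pi,60)
def sil(c,p,S=4):   # standing ring: x,y = face centre, yaw = direction of axis z
    x,y,w=p; ax=np.array([np.cos(w),np.sin(w),0]); t=np.array([-ax[1],ax[0],0])
    im=np.zeros((420*S,560*S),np.uint8)
    o=lambda r,d:np.array([proj(c,[x,y,54.5]+ax*d+r*(np.cos(b)*t+np.sin(b)*np.array([0,0,1]))) for b in a])
    tr=lambda q:np.round((q+.5)*S).astype(np.int32)
    cv2.fillPoly(im,[cv2.convexHull(tr(np.vstack([o(54.5,0),o(54.5,24)])))],255)
    i0=np.zeros_like(im);i1=np.zeros_like(im);cv2.fillPoly(i0,[tr(o(36,0))],255);cv2.fillPoly(i1,[tr(o(36,24))],255)
    im[(i0&i1)>0]=0
    return cv2.resize(im,(560,420),interpolation=cv2.INTER_AREA)/255.
def lid(c,near):  # lid-top centre from yellow blob near a world point
    m=mask(c,(22,120,60),(36,255,255),proj(c,[*near,55]),13)
    ys,xs=np.nonzero(m); return np.array([xs.mean(),ys.mean()])
E
python3 - <<'E'
from fit import *
V=views()
ms={}
for n,c in V.items():
    q=proj(c,[556,-38,54]); h=cv2.cvtColor(c["frame"],cv2.COLOR_BGR2HSV)
    m=mask(c,(8,60,50),(24,200,255),q,24); ms[n]=m/255.; print(n,q,(m>0).sum(),h[int(q[1])-6:int(q[1])+8:3,int(q[0])].tolist())
    print(n,"jars",[onz(c,lid(c,p),53) for p in((500,-98),(384,-138),(362,-212))])
f=lambda p:sum(np.abs(sil(c,p)-ms[n]).sum() for n,c in V.items())
best=min((minimize(f,[556,-38,w],method="Nelder-Mead",options=dict(initial_simplex=[[556,-38,w],[566,-38,w],[556,-28,w],[556,-38,w+.2]])) for w in(.3,.6,.9,1.2)),key=lambda r:r.fun)
print(best.x,best.fun); p=best.x; L=p[:2]-55*np.array([np.cos(p[2]),np.sin(p[2])]); print("landing",L)
out=[]
for n,c in V.items():
    q=proj(c,[500,-80,30]).astype(int); fr=cv2.resize(c["frame"],None,fx=6,fy=6,interpolation=cv2.INTER_CUBIC)
    fr=cv2.convertScaleAbs(fr,alpha=1.6)
    cn,_=cv2.findContours((cv2.resize(sil(c,p),None,fx=6,fy=6)>.5).astype(np.uint8),cv2.RETR_LIST,cv2.CHAIN_APPROX_NONE); cv2.drawContours(fr,cn,-1,(0,0,255),1)
    pts=np.array([proj(c,[L[0]+54.5*np.cos(b),L[1]+54.5*np.sin(b),0])*6+3 for b in a]).astype(np.int32); cv2.polylines(fr,[pts],True,(0,255,0),1)
    x,y=q*6; out.append(fr[y-270:y+330,x-200:x+200])
cv2.imwrite("pics/crop1.png",np.hstack(out))
E
```

```text
top [277.78755736 177.60131615] 143 [[28, 60, 115], [28, 61, 112], [23, 42, 73], [19, 28, 72], [20, 23, 67]]
top jars [array([ 497., -103.,   53.]), array([ 382., -134.,   53.]), array([ 363., -218.,   53.])]
side [288.15762776 210.17408854] 304 [[90, 7, 137], [98, 7, 141], [75, 4, 129], [17, 30, 76], [21, 23, 76]]
side jars [array([ 501., -101.,   53.]), array([ 385., -132.,   53.]), array([ 366., -216.,   53.])]
[558.65134597 -45.50597867   0.67075291] 626.7372549019608
landing [515.56688162 -79.69265637]
```

View pics/crop1.png

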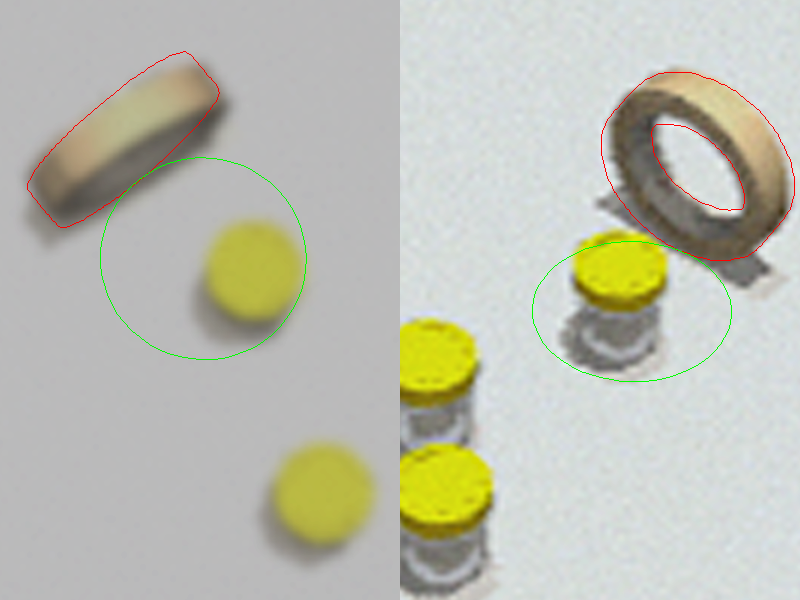

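The crop confirms A: the jar stands directly in front of the roll, inside the landing disc. The tape fit left out the grey face, so I'll redo it with a better mask.

```bash
cat > tape.py <<'E'
from fit import *
def fitc(V,x0=(556,-38)):
    ms={}
    for n,c in V.items():
        h=cv2.cvtColor(c["frame"],cv2.COLOR_BGR2HSV).astype(int); q=proj(c,[*x0,54])
        m=((h[...,1]>17)&(h[...,0]<40)&(~((h[...,1]>150)&(h[...,0]>21))))
        k=np.zeros(m.shape,np.uint8); cv2.circle(k,tuple(int(v) for v in q),22,1,-1)
        m=(m&(k>0)).astype(np.uint8); nn,l,st,_=cv2.connectedComponentsWithStats(m); m=l==1+st[1:,4].argmax(); ms[n]=m*1.
    f=lambda p:sum(np.abs(sil(c,p)-ms[n]).sum() for n,c in V.items())
    b=min((minimize(f,[*x0,w],method="Nelder-Mead",options=dict(initial_simplex=[[*x0,w],[x0[0]+10,x0[1],w],[x0[0],x0[1]+10,w],[*x0,w+.2]])) for w in(.7,1.,1.3)),key=lambda r:r.fun)
    return b.x,b.fun,ms
E
python3 - <<'E'
from tape import *
V=views(); p,e,ms=fitc(V); L=p[:2]-55*np.array([np.cos(p[2]),np.sin(p[2])]); print(p.round(2),e,[m.sum() for m in ms.values()],"landing",L.round())
out=[]
for n,c in V.items():
    q=proj(c,[500,-80,30]).astype(int); fr=cv2.convertScaleAbs(cv2.resize(c["frame"],None,fx=6,fy=6),alpha=1.6)
    cn,_=cv2.findContours((cv2.resize(sil(c,p),None,fx=6,fy=6)>.5).astype(np.uint8),cv2.RETR_LIST,cv2.CHAIN_APPROX_NONE); cv2.drawContours(fr,cn,-1,(0,0,255),1)
    pts=np.array([proj(c,[L[0]+54.5*np.cos(b),L[1]+54.5*np.sin(b),0])*6+3 for b in a]).astype(np.int32); cv2.polylines(fr,[pts],True,(0,255,0),1)
    x,y=q*6; out.append(fr[y-270:y+330,x-200:x+200])
cv2.imwrite("pics/crop2.png",np.hstack(out)); s=state(); print(s["t"],s["eef_pos"],s["tcp_rot"],s["opening"])
E
```

```text
[557.5  -46.16   0.56] 193.8470588235294 [np.float64(495.0), np.float64(516.0)] landing [511. -76.]
0.9 [156.92613328 605.02859046 183.3771961 ] [3.14144018e+00 3.56869293e-05 2.88779488e+00] 0.9990218798469539
```

View pics/crop2.png

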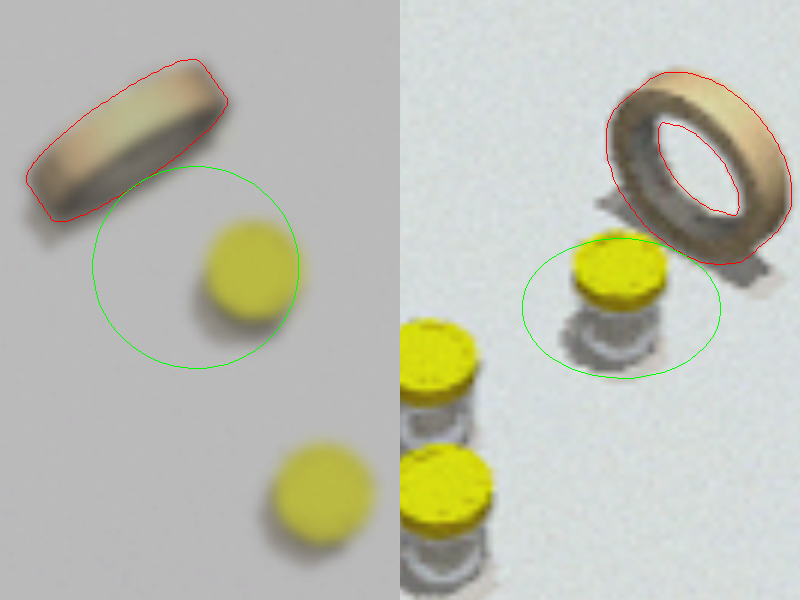

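The outline now fits well. The face centre is about (557,-46) with its axis at about 0.55 rad, and the landing point is about (511,-76). The jar is at (499,-102). I'll push it along (0.53,-0.85), parallel to the roll's face, with the closed fingers tilted so the tip meets the jar's body below the lid.

>>> {"op": "jog_arm", "data": {"targets": [{"turn":[0,0,-9.5],"slide":[40,-45,0],"claw":0},{"turn":[0,0,-9.5],"slide":[40,-45,0],"claw":0},{"turn":[0,0,-9.5],"slide":[40,-45,0],"claw":0},{"turn":[0,0,-9.5],"slide":[40,-45,0],"claw":0},{"turn":[0,0,-9.5],"slide":[40,-45,0],"claw":0}]}}

```text
t: 1.52
eef_pos: [358.0, 378.5, 183.6]
tcp_rot: [3.141, -0.0, 2.053]
ft_force: [0.2, 0.4, 0.3]
opening: 0.529
grip_force: 0.0
```

>>> {"op": "jog_arm", "data": {"targets": [{"turn":[0,0,-9.5],"slide":[40,-45,0],"claw":0},{"turn":[0,0,-9.5],"slide":[40,-45,0],"claw":0},{"turn":[0,0,-9.5],"slide":[5,-45,0],"claw":0},{"turn":[0,0,-9.5],"slide":[5,-45,0],"claw":0},{"turn":[0,0,-9.5],"slide":[5,-45,0],"claw":0}]}}

```text
t: 2.15
eef_pos: [452.0, 153.5, 183.5]
tcp_rot: [3.141, -0.0, 1.224]
ft_force: [1.5, -0.1, 0.8]
opening: 0.026
grip_force: 0.0
```

>>> {"op": "jog_arm", "data": {"targets": [{"turn":[0,0,-9.5],"slide":[5,-45,0],"claw":0},{"turn":[0,0,-9.5],"slide":[5,-45,0],"claw":0},{"turn":[0,0,-9.5],"slide":[5,-45,0],"claw":0},{"turn":[0,0,-9.5],"slide":[0,-23,0],"claw":0},{"turn":[0,0,0],"slide":[0,0,0],"claw":0}]}}

```text
t: 2.78
eef_pos: [467.0, -4.1, 183.4]
tcp_rot: [3.141, -0.0, 0.564]
ft_force: [0.3, -0.2, 0.5]
opening: 0.001
grip_force: 0.0
```

>>> {"op": "jog_arm", "data": {"targets": [{"turn":[-8.5,-5.3,0],"slide":[-2,-9,-45],"claw":0},{"turn":[-8.5,-5.3,0],"slide":[-2,-9,-45],"claw":0},{"turn":[0,0,0],"slide":[-2,-9,-45],"claw":0},{"turn":[0,0,0],"slide":[-1,-7,-33],"claw":0},{"turn":[0,0,0],"slide":[0,0,0],"claw":0}]}}

```text
t: 3.4
eef_pos: [458.6, -39.3, 32.5]
tcp_rot: [2.855, 0.023, 0.555]
ft_force: [1.0, -0.3, 0.1]
opening: 0.004
grip_force: 0.0
```

```bash
python3 - <<'E'
from tape import *
V=views(); out=[]
for n,c in V.items():
    q=proj(c,[500,-80,30]).astype(int); fr=cv2.convertScaleAbs(cv2.resize(c["frame"],None,fx=5,fy=5),alpha=1.6)
    x,y=q*5; out.append(fr[y-300:y+300,x-200:x+200])
cv2.imwrite("pics/c3.png",np.hstack(out)); print(state()["eef_pos"])
E
```

```text
[460.0098255  -39.41466963  34.68039987]
```

View pics/c3.png

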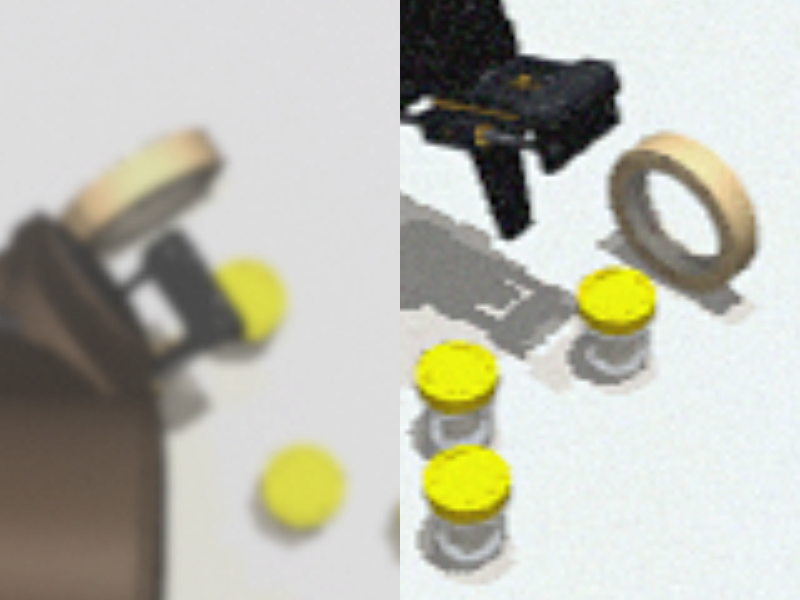

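The fingertip is up-left of the jar and clear of the roll. It is still 20 mm too high, so I'll lower it.

>>> {"op": "jog_arm", "data": {"targets": [{"turn":[-1.7,-1.0,0],"slide":[0,0,-9],"claw":0},{"turn":[-1.7,-1.0,0],"slide":[0,0,-8],"claw":0},{"turn":[0,0,0],"slide":[0,0,0],"claw":0}]}}

```text
t: 3.88
eef_pos: [460.1, -39.4, 18.0]
tcp_rot: [2.782, 0.02, 0.552]
ft_force: [-0.1, -0.3, 0.1]
opening: 0.005
grip_force: 0.0
```

>>> {"op": "jog_arm", "data": {"targets": [{"turn":[0,0,0],"slide":[8,-13,0],"claw":0},{"turn":[0,0,0],"slide":[8,-13,0],"claw":0},{"turn":[0,0,0],"slide":[3,-5,0],"claw":0},{"turn":[0,0,0],"slide":[3,-5,0],"claw":0},{"turn":[0,0,0],"slide":[3,-5,0],"claw":0}]}}

```text
t: 4.5
eef_pos: [484.8, -81.0, 17.3]
tcp_rot: [2.783, 0.021, 0.551]
ft_force: [-0.0, -0.3, -0.1]
opening: 0.008
grip_force: 0.0
```

>>> {"op": "jog_arm", "data": {"targets": [{"turn":[0,0,0],"slide":[4,-6,0],"claw":0},{"turn":[0,0,0],"slide":[4,-6,0],"claw":0},{"turn":[0,0,0],"slide":[4,-6,0],"claw":0},{"turn":[0,0,0],"slide":[4,-6,0],"claw":0},{"turn":[0,0,0],"slide":[0,0,0],"claw":0}]}}

```text
t: 5.12
eef_pos: [500.8, -105.4, 16.9]
tcp_rot: [2.783, 0.021, 0.55]
ft_force: [-0.2, -0.6, 0.1]
opening: 0.006
grip_force: 0.1
```

```bash
python3 - <<'E'
from tape import *
c=read_camera("side"); s=state(); print(s["eef_pos"],s["ft_force"])
for d in look_for("jar","side"): print(d["xy"],d["conf"],onz(c,d["xy"],30))
fr=cv2.convertScaleAbs(cv2.resize(c["frame"],None,fx=5,fy=5),alpha=1.6); x,y=proj(c,[500,-80,30]).astype(int)*5
cv2.imwrite("pics/c4.png",fr[y-250:y+250,x-250:x+250])
E
```

```text
[ 500.56785455 -105.16877469   16.89560922] [ 0.46541852 -0.37810533 -0.22184362]
[283.8, 232.9] 0.86 [ 514. -110.   30.]
[245.8, 248.7] 0.69 [ 380. -136.   30.]
[247.1, 267.2] 0.62 [ 362. -209.   30.]
```

View pics/c4.png

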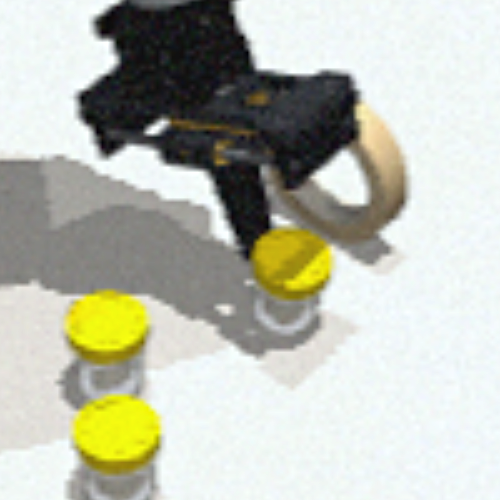

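The jar is upright and moving as planned, at about (290,262) in the crop, and the roll still stands. I'll continue the push.

>>> {"op": "jog_arm", "data": {"targets": [{"turn":[0,0,0],"slide":[4,-6.5,0],"claw":0},{"turn":[0,0,0],"slide":[4,-6.5,0],"claw":0},{"turn":[0,0,0],"slide":[4,-6.5,0],"claw":0},{"turn":[0,0,0],"slide":[4,-6.5,0],"claw":0},{"turn":[0,0,0],"slide":[0,0,0],"claw":0}]}}

```text
t: 5.85
eef_pos: [516.8, -131.5, 16.9]
tcp_rot: [2.783, 0.021, 0.55]
ft_force: [0.1, 0.2, 0.1]
opening: 0.006
grip_force: 0.1
```

```bash
python3 - <<'E'
from tape import *
c=read_camera("side"); print(onz(c,lid(c,(534,-159)),53),state()["eef_pos"],state()["ft_force"])
E
```

```text
[ 526. -143.   53.] [ 516.60372233 -131.22424168   16.90511048] [ 0.65253342  0.421046   -0.91348777]
```

```bash
python3 - <<'E'
from tape import *
c=read_camera("side"); 
fr=cv2.convertScaleAbs(cv2.resize(c["frame"],None,fx=8,fy=8),alpha=1.8)
for X in([534,-160,53],[534,-160,0],[516.6,-131.2,17]): cv2.circle(fr,tuple((proj(c,X)*8+4).astype(int)),4,(0,0,255),-1)
x,y=proj(c,[530,-120,30]).astype(int)*8
cv2.imwrite("pics/c5.png",fr[y-300:y+300,x-300:x+300])
E
```

```text
(no output)
```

View pics/c5.png

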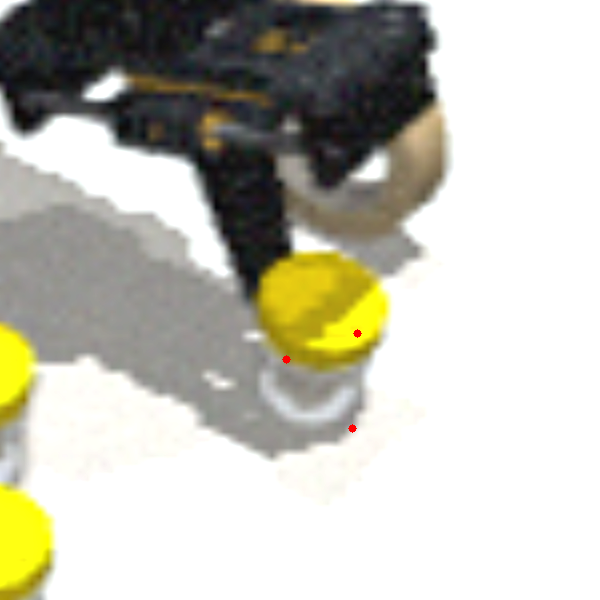

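The jar is upright, with its lid at about (322,302) in the crop, which puts it at about (525,-146). That is 71 mm from the landing point, so it needs about 40 mm more.

>>> {"op": "jog_arm", "data": {"targets": [{"turn":[0,0,0],"slide":[4,-6.5,0],"claw":0},{"turn":[0,0,0],"slide":[4,-6.5,0],"claw":0},{"turn":[0,0,0],"slide":[4,-6.5,0],"claw":0},{"turn":[0,0,0],"slide":[4,-6.5,0],"claw":0},{"turn":[0,0,0],"slide":[3,-5,0],"claw":0}]}}

```text
t: 6.58
eef_pos: [535.8, -162.5, 17.0]
tcp_rot: [2.783, 0.021, 0.55]
ft_force: [-0.6, 1.0, 1.0]
opening: 0.005
grip_force: 0.6
```

>>> {"op": "jog_arm", "data": {"targets": [{"turn":[0,0,0],"slide":[2,-3.5,0],"claw":0},{"turn":[0,0,0],"slide":[0,0,0],"claw":0},{"turn":[0,0,0],"slide":[-8,13,0],"claw":0},{"turn":[0,0,0],"slide":[-16,26,0],"claw":0},{"turn":[0,0,0],"slide":[-16,26,10],"claw":0}]}}

```text
t: 7.2
eef_pos: [496.7, -99.7, 26.6]
tcp_rot: [2.784, 0.022, 0.55]
ft_force: [0.7, 0.4, 0.3]
opening: 0.008
grip_force: 0.0
```

>>> {"op": "jog_arm", "data": {"targets": [{"turn":[0,0,0],"slide":[0,0,40],"claw":0},{"turn":[0,0,0],"slide":[0,0,45],"claw":0},{"turn":[5.8,3.6,0],"slide":[0,0,45],"claw":0},{"turn":[5.8,3.6,0],"slide":[0,0,45],"claw":0},{"turn":[5.8,3.6,0],"slide":[0,0,0],"claw":0}]}}

```text
t: 7.82
eef_pos: [498.5, -102.7, 196.9]
tcp_rot: [3.113, 0.024, 0.555]
ft_force: [-0.6, -0.7, -0.8]
opening: 0.004
grip_force: 0.0
```

>>> {"op": "jog_arm", "data": {"targets": [{"turn":[0,0,0],"slide":[35,27,0],"claw":0},{"turn":[0,0,0],"slide":[35,27,0],"claw":0},{"turn":[0,0,0],"slide":[35,27,0],"claw":0},{"turn":[0,0,0],"slide":[18,14,0],"claw":0},{"turn":[0,0,0],"slide":[0,0,0],"claw":0}]}}

```text
t: 8.45
eef_pos: [620.4, -6.9, 192.5]
tcp_rot: [3.114, 0.03, 0.555]
ft_force: [-1.2, -0.5, 0.2]
opening: 0.002
grip_force: 0.0
```

```bash
python3 - <<'E'
from tape import *
V=views(); s=state(); print(s["eef_pos"],s["tcp_rot"],s["t"])
c=V["side"]; p,e,_=fitc({"side":c},(557,-46)); L=p[:2]-55*np.array([np.cos(p[2]),np.sin(p[2])]); print(p,e,L)
for g in((547,-182),):
  for n in V: print(n,onz(V[n],lid(V[n],g),53))
out=[]
for n,c in V.items():
    fr=cv2.convertScaleAbs(cv2.resize(c["frame"],None,fx=5,fy=5),alpha=1.6)
    pts=np.array([proj(c,[L[0]+54.5*np.cos(b),L[1]+54.5*np.sin(b),0])*5+2 for b in a]).astype(np.int32); cv2.polylines(fr,[pts],True,(0,255,0),1)
    x,y=proj(c,[530,-90,30]).astype(int)*5; out.append(fr[y-300:y+300,x-200:x+200])
cv2.imwrite("pics/c6.png",np.hstack(out))
E
```

```text
[619.42918842  -8.03859918 192.85003451] [3.11420662 0.03005491 0.55400733] 8.55
[ 5.59095045e+02 -4.32696567e+01  5.43868059e-01] 95.78823529411764 [512.03079936 -71.72939598]
top [ 539. -175.   53.]
side [ 542. -173.   53.]
```

View pics/c6.png

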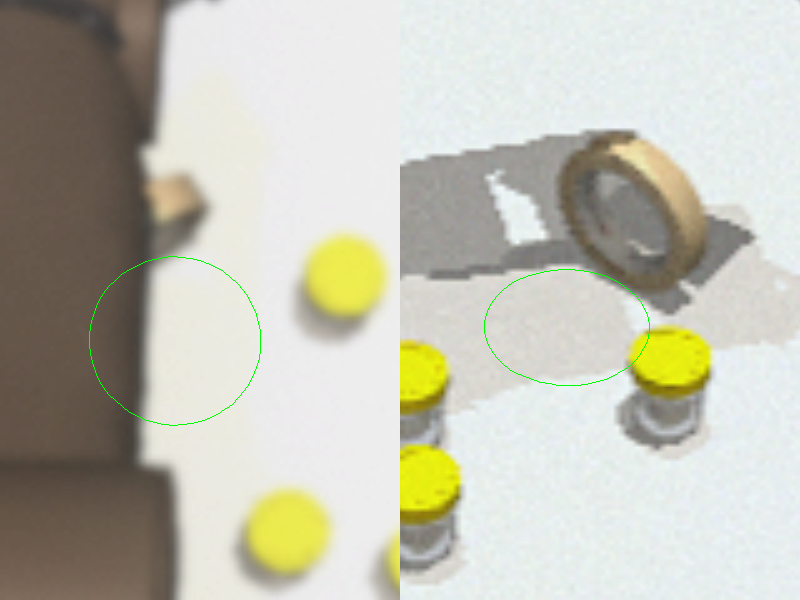

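The jar stands upright at (540,-174), 104 mm from the landing point, so the disc is clear. The roll still stands. The tool is centred behind the roll, so I'll lower it and push slowly near the top.

>>> {"op": "jog_arm", "data": {"targets": [{"turn":[0,0,0],"slide":[0,0,-40],"claw":0},{"turn":[0,0,0],"slide":[0,0,-40],"claw":0},{"turn":[0,0,0],"slide":[0,0,-18],"claw":0},{"turn":[0,0,0],"slide":[-10.2,-6.4,0],"claw":0},{"turn":[0,0,0],"slide":[-10.2,-6.4,0],"claw":0}]}}

```text
t: 9.18
eef_pos: [599.4, -21.4, 96.5]
tcp_rot: [3.113, 0.028, 0.553]
ft_force: [-0.0, 0.1, -0.7]
opening: 0.004
grip_force: 0.0
```

>>> {"op": "jog_arm", "data": {"targets": [{"turn":[0,0,0],"slide":[-4,-2.5,0],"claw":0},{"turn":[0,0,0],"slide":[-4,-2.5,0],"claw":0},{"turn":[0,0,0],"slide":[-4,-2.5,0],"claw":0},{"turn":[0,0,0],"slide":[-4,-2.5,0],"claw":0},{"turn":[0,0,0],"slide":[-4,-2.5,0],"claw":0}]}}

```text
t: 9.8
eef_pos: [579.5, -33.3, 95.1]
tcp_rot: [3.114, 0.029, 0.554]
ft_force: [0.0, 0.1, 1.3]
opening: 0.004
grip_force: 0.0
```

>>> {"op": "jog_arm", "data": {"targets": [{"turn":[0,0,0],"slide":[-4,-2.5,0],"claw":0},{"turn":[0,0,0],"slide":[-4,-2.5,0],"claw":0},{"turn":[0,0,0],"slide":[-3,-1.9,0],"claw":0},{"turn":[0,0,0],"slide":[-3,-1.9,0],"claw":0},{"turn":[0,0,0],"slide":[0,0,0],"claw":0}]}}

```text
t: 10.42
eef_pos: [565.5, -42.1, 95.2]
tcp_rot: [3.114, 0.029, 0.554]
ft_force: [0.5, 0.1, 0.9]
opening: 0.004
grip_force: 0.0
```

```bash
python3 - <<'E'
from tape import *
c=read_camera("side"); s=state(); print(s["eef_pos"],s["ft_force"],s["t"])
fr=cv2.convertScaleAbs(cv2.resize(c["frame"],None,fx=5,fy=5),alpha=1.6)
x,y=proj(c,[530,-90,30]).astype(int)*5; cv2.imwrite("pics/c7.png",fr[y-250:y+250,x-250:x+250])
E
```

```text
[565.7238634  -42.05542642  95.19744789] [ 0.13043094 -0.34610252  1.19023914] 10.475
```

View pics/c7.png

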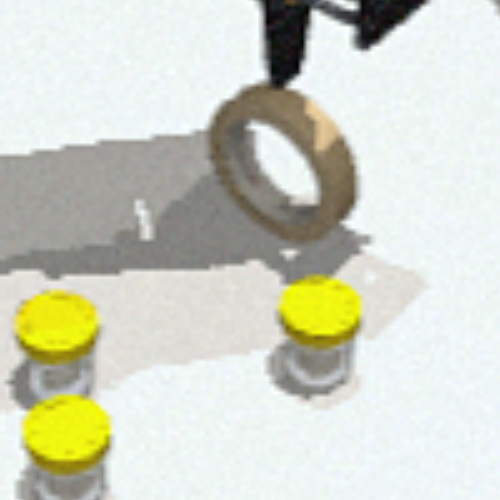

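The roll is leaning slightly towards the clear place, with the finger at its top around (280,85). I'll keep pushing slowly.

>>> {"op": "jog_arm", "data": {"targets": [{"turn":[0,0,0],"slide":[-3,-1.9,0],"claw":0},{"turn":[0,0,0],"slide":[-3,-1.9,0],"claw":0},{"turn":[0,0,0],"slide":[-3,-1.9,0],"claw":0},{"turn":[0,0,0],"slide":[-3,-1.9,0],"claw":0},{"turn":[0,0,0],"slide":[0,0,0],"claw":0}]}}

```text
t: 11.1
eef_pos: [553.5, -49.7, 95.2]
tcp_rot: [3.114, 0.029, 0.553]
ft_force: [-0.4, -0.5, 0.3]
opening: 0.004
grip_force: 0.0
```

>>> {"op": "jog_arm", "data": {"targets": [{"turn":[0,0,0],"slide":[0,0,0],"claw":0},{"turn":[0,0,0],"slide":[0,0,0],"claw":0},{"turn":[0,0,0],"slide":[0,0,0],"claw":0},{"turn":[0,0,0],"slide":[0,0,0],"claw":0}]}}

```text
t: 11.6
eef_pos: [553.8, -49.6, 95.2]
tcp_rot: [3.114, 0.029, 0.554]
ft_force: [0.1, -0.3, 0.6]
opening: 0.005
grip_force: 0.0
```

```bash
python3 - <<'E'
from tape import *
c=read_camera("side"); s=state(); print(s["eef_pos"],s["ft_force"],s["t"])
d=look_for("tape","side"); print([(q["xy"],q["conf"],onz(c,q["xy"],12)) for q in d[:2]])
fr=cv2.convertScaleAbs(cv2.resize(c["frame"],None,fx=5,fy=5),alpha=1.6)
x,y=proj(c,[530,-90,30]).astype(int)*5; cv2.imwrite("pics/c8.png",fr[y-250:y+250,x-250:x+250])
E
```

```text
[553.73267006 -49.55469437  95.16448173] [ 0.79095286  0.47698198 -0.76718701] 11.65
[([292.9, 210.3], 0.74, array([589.,  -0.,  12.])), ([350.2, 310.2], 0.35, array([ 586., -436.,   12.]))]
```

```bash
cat > tilt.py <<'E'
from tape import *
def tfit(c,x0=(557,-46)):
    h=cv2.cvtColor(c["frame"],cv2.COLOR_BGR2HSV).astype(int); q=proj(c,[x0[0]-10,x0[1]-10,45])
    m=((h[...,1]>17)&(h[...,0]<40)&(h[...,2]>30)&(~((h[...,1]>150)&(h[...,0]>21))))
    k=np.zeros(m.shape,np.uint8); cv2.circle(k,tuple(int(v) for v in q),30,1,-1); m=(m&(k>0)).astype(np.uint8)
    nn,l,st,_=cv2.connectedComponentsWithStats(m); m=l==1+st[1:,4].argmax()
    def s(p,S=4):  # x,y: bottom front-edge point; yaw; tilt th
        x,y,w,th=p; A=np.array([np.cos(w),np.sin(w),0]); t=np.array([-A[1],A[0],0]); z=np.array([0,0,1.])
        up=np.cos(th)*z-np.sin(th)*A; ax=np.cos(th)*A+np.sin(th)*z
        o=lambda r,d:np.round((np.array([proj(c,np.array([x,y,0])+up*54.5+ax*d+r*(np.cos(b)*t+np.sin(b)*up)) for b in a])+.5)*S).astype(np.int32)
        im=np.zeros((420*S,560*S),np.uint8); cv2.fillPoly(im,[cv2.convexHull(np.vstack([o(54.5,0),o(54.5,24)]))],255)
        i0=np.zeros_like(im);i1=i0.copy();cv2.fillPoly(i0,[o(36,0)],255);cv2.fillPoly(i1,[o(36,24)],255); im[(i0&i1)>0]=0
        return cv2.resize(im,(560,420),interpolation=cv2.INTER_AREA)/255.
    f=lambda p:np.abs(s(p)-m).sum()
    rs=[]
    for th in(.1,.4,1.5):
        p=np.array([*x0,.55,th]); rs.append(minimize(f,p,method="Nelder-Mead",options=dict(initial_simplex=np.vstack([p,p+np.diag([10,10,.2,.2])]))))
    return [(r.x.round(2),round(r.fun)) for r in sorted(rs,key=lambda r:r.fun)],m.sum()
E
python3 - <<'E'
from tilt import *
print(tfit(read_camera("side")))
E
```

```text
([(array([558.86, -43.48,   0.57,  -0.  ]), 125), (array([ 5.6767e+02, -5.1700e+01,  2.8000e-01,  6.1000e-01]), 418), (array([ 5.8818e+02, -3.5320e+01,  3.8000e-01,  8.5000e-01]), 456)], np.int64(500))
```

```bash
python3 - <<'E'
from tilt import *
for f,X in(("pics/c7.png",(565.7,-42,95.2)),("pics/c8.png",(553.7,-49.6,95.2))):
    c=read_camera("side"); x,y=proj(c,[530,-90,30]).astype(int)*5
    im=cv2.imread(f); g=im.max(2); pr=lambda X:(proj(c,X)*5+2-[x-250,y-250]).round()
    m=(g<70); m[140:]=0; m[:,:200]=0; m[:,330:]=0; ys,xs=np.nonzero(m); b=[(r,xs[ys==r].min(),xs[ys==r].max()) for r in range(20,ys.max()+1,6)]
    print(f,"TCP px",pr(X),"25 above",pr((X[0],X[1],X[2]+25)),"ring top front/back",pr((558,-45,109)),pr((578,-32,109))); print([tuple(int(v) for v in q) for q in b])
E
```

```text
pics/c7.png TCP px [281. 121.] 25 above [282.  91.] ring top front/back [272. 110.] [293.  91.]
[(20, 266, 307), (26, 266, 305), (32, 266, 304), (38, 267, 303), (44, 269, 303), (50, 269, 302), (56, 269, 302), (62, 270, 299), (68, 270, 298), (74, 271, 293), (80, 272, 286), (86, 272, 282)]
pics/c8.png TCP px [267. 132.] 25 above [268. 102.] ring top front/back [272. 110.] [293.  91.]
[(20, 251, 294), (26, 252, 329), (32, 254, 293), (38, 254, 293), (44, 254, 292), (50, 255, 290), (56, 255, 288), (62, 255, 289), (68, 256, 288), (74, 256, 287), (80, 257, 284), (86, 256, 282), (92, 255, 277), (98, 260, 268)]
```

The roll has not moved. The picture shows the closed fingertips ending about 25 mm above the reported TCP, so the tip passed just over the roll. I'll back off, go 27 mm lower and push again.

>>> {"op": "jog_arm", "data": {"targets": [{"turn":[0,0,0],"slide":[0,0,12],"claw":0},{"turn":[0,0,0],"slide":[27,17,0],"claw":0},{"turn":[0,0,0],"slide":[27,17,0],"claw":0},{"turn":[0,0,0],"slide":[0,0,-20],"claw":0},{"turn":[0,0,0],"slide":[0,0,-20],"claw":0}]}}

```text
t: 12.48
eef_pos: [608.2, -15.4, 67.5]
tcp_rot: [3.113, 0.028, 0.554]
ft_force: [-0.1, 0.9, -0.2]
opening: 0.003
grip_force: 0.0
```

>>> {"op": "jog_arm", "data": {"targets": [{"turn":[0,0,0],"slide":[-4,-2.5,0],"claw":0},{"turn":[0,0,0],"slide":[-4,-2.5,0],"claw":0},{"turn":[0,0,0],"slide":[-4,-2.5,0],"claw":0},{"turn":[0,0,0],"slide":[-4,-2.5,0],"claw":0},{"turn":[0,0,0],"slide":[-4,-2.5,0],"claw":0}]}}

```text
t: 13.1
eef_pos: [587.5, -28.3, 67.5]
tcp_rot: [3.114, 0.029, 0.554]
ft_force: [0.4, 0.5, -0.1]
opening: 0.003
grip_force: 0.0
```

>>> {"op": "jog_arm", "data": {"targets": [{"turn":[0,0,0],"slide":[-3,-1.9,0],"claw":0},{"turn":[0,0,0],"slide":[-3,-1.9,0],"claw":0},{"turn":[0,0,0],"slide":[-3,-1.9,0],"claw":0},{"turn":[0,0,0],"slide":[-3,-1.9,0],"claw":0},{"turn":[0,0,0],"slide":[0,0,0],"claw":0}]}}

```text
t: 13.72
eef_pos: [575.5, -35.8, 67.2]
tcp_rot: [3.114, 0.029, 0.553]
ft_force: [1.0, 0.8, -0.7]
opening: 0.006
grip_force: 0.1
```

```bash
python3 - <<'E'
from tilt import *
print(tfit(read_camera("side")),state()["eef_pos"])
E
```

```text
([(array([ 5.5863e+02, -4.4140e+01,  5.3000e-01,  1.3000e-01]), 96), (array([ 5.5835e+02, -4.3970e+01,  5.3000e-01,  1.3000e-01]), 96), (array([ 5.7675e+02, -2.5080e+01,  6.2000e-01,  3.9000e-01]), 278)], np.int64(516)) [575.68669399 -35.76350987  67.1815296 ]
```

Now it is tilting, by 0.13 rad (7.5°). I'll continue past 13°.

>>> {"op": "jog_arm", "data": {"targets": [{"turn":[0,0,0],"slide":[-3,-1.9,0],"claw":0},{"turn":[0,0,0],"slide":[-3,-1.9,0],"claw":0},{"turn":[0,0,0],"slide":[-3,-1.9,0],"claw":0},{"turn":[0,0,0],"slide":[-2,-1.2,0],"claw":0},{"turn":[0,0,0],"slide":[0,0,0],"claw":0}]}}

```text
t: 14.4
eef_pos: [564.6, -42.7, 67.2]
tcp_rot: [3.114, 0.029, 0.553]
ft_force: [-0.9, 0.3, 1.5]
opening: 0.005
grip_force: 0.0
```

>>> {"op": "jog_arm", "data": {"targets": [{"turn":[0,0,0],"slide":[0,0,0],"claw":0},{"turn":[0,0,0],"slide":[0,0,0],"claw":0},{"turn":[0,0,0],"slide":[0,0,0],"claw":0},{"turn":[0,0,0],"slide":[0,0,0],"claw":0}]}}

```text
t: 14.9
eef_pos: [564.7, -42.6, 67.2]
tcp_rot: [3.114, 0.029, 0.554]
ft_force: [0.5, -0.4, -0.1]
opening: 0.007
grip_force: 0.0
```

```bash
python3 - <<'E'
from tilt import *
print(tfit(read_camera("side")),state()["eef_pos"])
E
```

```text
([(array([ 5.5576e+02, -4.2170e+01,  5.3000e-01,  1.6000e+00]), 150), (array([517.32, -40.76,   1.23,   0.8 ]), 432), (array([522.11, -49.98,   1.05,   0.74]), 450)], np.int64(534)) [564.72056184 -42.58968717  67.15754033]
```

The roll is down, with a fitted tilt of about 90°. I'll retreat upwards, let it settle, and take the final picture.

>>> {"op": "jog_arm", "data": {"targets": [{"turn":[0,0,0],"slide":[10,6,15],"claw":0},{"turn":[0,0,0],"slide":[20,12,40],"claw":0},{"turn":[0,0,0],"slide":[20,30,40],"claw":0},{"turn":[0,0,0],"slide":[0,50,20],"claw":0},{"turn":[0,0,0],"slide":[0,50,0],"claw":0}]}}

```text
t: 15.58
eef_pos: [615.4, 106.7, 184.0]
tcp_rot: [3.112, 0.026, 0.553]
ft_force: [0.0, 0.5, -0.6]
opening: 0.002
grip_force: 0.0
```

>>> {"op": "jog_arm", "data": {"targets": [{"turn":[0,0,0],"slide":[0,50,0],"claw":0},{"turn":[0,0,0],"slide":[0,50,0],"claw":0},{"turn":[0,0,0],"slide":[0,0,0],"claw":0},{"turn":[0,0,0],"slide":[0,0,0],"claw":0}]}}

```text
t: 16.08
eef_pos: [614.6, 205.2, 182.0]
tcp_rot: [3.114, 0.03, 0.554]
ft_force: [0.9, -0.1, 0.5]
opening: 0.006
grip_force: 0.0
```

```bash
python3 - <<'E'
from tilt import *
V=views(); print(tfit(V["side"]),state()["t"]); out=[]
for n,c in V.items():
    print(n,onz(c,lid(c,(540,-174)),53))
    fr=cv2.convertScaleAbs(cv2.resize(c["frame"],None,fx=5,fy=5),alpha=1.6)
    x,y=proj(c,[530,-90,30]).astype(int)*5; out.append(fr[y-300:y+300,x-200:x+200])
cv2.imwrite("pics/c9.png",np.hstack(out))
E
```

```text
([(array([ 5.5482e+02, -4.1130e+01,  5.5000e-01,  1.6200e+00]), 148), (array([520.57, -37.95,   1.23,   0.84]), 436), (array([539.97, -59.61,   0.79,   0.75]), 461)], np.int64(510)) 16.175
top [ 539. -176.   53.]
side [ 542. -173.   53.]
```

View pics/c9.png

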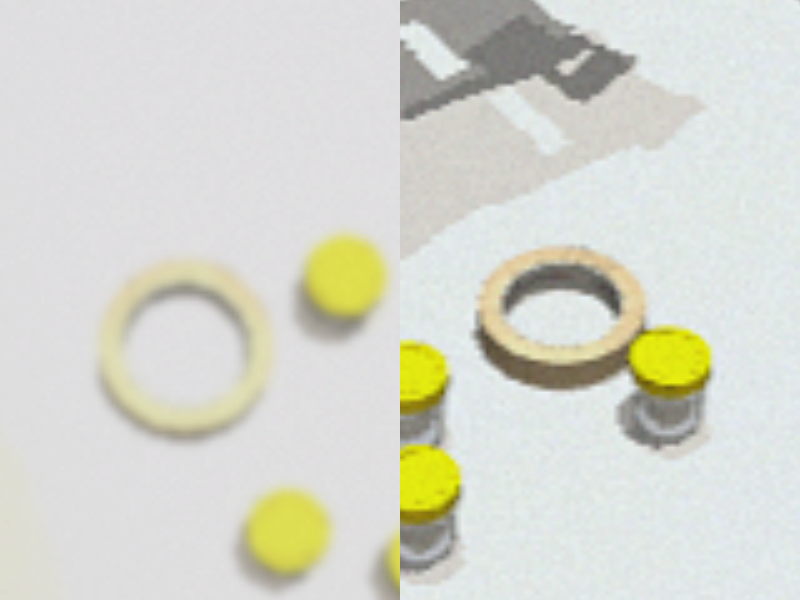

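The roll lies flat in the cleared place, at about (186,347) in the top crop. The jar stands upright and separate at (345,275), and the other jars have not moved.

```bash
python3 -c "
from cell import *
print(job_done())"
```

```text
the job is handed in; nothing more can be done
None
```

The jar was pushed aside and stayed upright, the roll now lies flat in the cleared place without touching it, and the job was handed in at about 16 s (no verdict was returned).

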